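# Put the decorating things back in their homes

### The job

Put the five stray decorating things back where their kind belongs: the pink and the blue gel bottle each into an empty bay of the white gel caddy, the sprinkles jar with the yellow lid into the empty bay of the wooden jar caddy, and the two cutters nested in the middle of the round tin, the small ring standing inside the large one, both flat on the tin's floor. Set everything down upright, do not drop it, and leave the purple gel and the green-lidded jar standing in their bays.

Things in the scene. Friction and masses are not known exactly. Their poses are not given: they have to be found in the camera images.
- gel_pink_center (a point): food colour gel bottle, white body with pink cap and pink label: standing upright, loose; body 29 mm across up to 56 mm height, nozzle cap 19 mm across above, 83 mm tall, 45 g. The point is its centre, half-way up (41.5 mm above its foot); z along the bottle, up.
- gel_blue_center (a point): the same gel bottle with a turquoise-blue cap and label (29 mm across up to 56 mm height, 83 mm tall, upright, loose). The point is its centre, 41.5 mm above its foot; z up.
- jar_yellow_center (a point): sprinkles jar with a mustard-yellow lid: 42 mm across, 106 mm tall, 110 g, standing upright, loose; straight-sided, the lid is its top 20 mm. A low gripper body would strike the lid: grip it in its upper half (70 to 80 mm above its foot). The point is its centre, 53 mm above its foot; z up.
- cutter_large_center (a point): large round pastry cutter, plain steel ring open at top and bottom, rolled rim up: 67 mm across outside, clear bore at least 54 mm, 38 mm tall, standing upright, loose, about 30 g. The point is its centre, 19 mm above its foot; z up.
- cutter_small_center (a point): small round pastry cutter, the same shape: 43 mm across outside, 38 mm tall, loose. The point is its centre, 19 mm above its foot; z up.
- gel_purple_center (a point): gel bottle with purple cap and label, the same size, standing loose in the middle bay of the gel caddy, where it must stay. The point is its centre, 41.5 mm above its foot; z up.
- jar_green_center (a point): sprinkles jar with a dark green lid, 41 mm across, 108 mm tall, standing loose in one of the two bays of the jar caddy, where it must stay. The point is its centre, 54 mm above its foot; z up.
- gel_caddy: white plastic caddy for the gel bottles, fixed to the worktop, a row of three open square bays along its y axis; 56 mm (x) by 158 mm (y). Origin: centre of its underside, on the worktop; z up. Bay centres at y = -51, 0 and +51 mm, x = 0; each bay is 46 mm square inside, the floor 4 mm above the origin, the walls 5 mm thick and their top 20 mm above the origin. The purple gel stands in the middle bay, the two outer ones are empty.
- jar_caddy: light wooden caddy for the sprinkles jars, fixed to the worktop, two open square bays side by side along its y axis; 72 mm (x) by 137 mm (y). Origin: centre of its underside; z up. Bay centres at y = -32.5 mm (empty) and y = +32.5 mm (holds the jar with the green lid), x = 0; each 58 mm square inside, the floor 5 mm above the origin, the walls 7 mm thick, their top 28 mm above the origin.
- tin: shallow round bright metal tin for the cutter set, fixed to the worktop, empty at the start; 164 mm across at the rim, flat inside over 150 mm, inner floor 3 mm and rim 13 mm above the worktop. Origin: centre of its underside; z up.

How it is judged (in metres and radians):
At the end, for the whole second after the job is handed in: All five and the two that stood there are upright, at rest, on the floor of their own bay (13 mm, 5 mm in height, 0.12 rad); both cutters flat on the tin's floor (5 mm, 0.1 rad) within 35 mm of its centre, the small inside the large (centres within 10 mm) (((x of gel_pink_center in the frame of gel_caddy between -0.013 and 0.013 m and y of gel_pink_center in the frame of gel_caddy between 0.038 and 0.064 m and z of gel_pink_center in the frame of gel_caddy between 0.0405 and 0.0505 m and angle between gel_pink_center's own z axis and vertical below 0.12 rad) or (x of gel_pink_center in the frame of gel_caddy between -0.013 and 0.013 m and y of gel_pink_center in the frame of gel_caddy between -0.064 and -0.038 m and z of gel_pink_center in the frame of gel_caddy between 0.0405 and 0.0505 m and angle between gel_pink_center's own z axis and vertical below 0.12 rad)) and ((x of gel_blue_center in the frame of gel_caddy between -0.013 and 0.013 m and y of gel_blue_center in the frame of gel_caddy between 0.038 and 0.064 m and z of gel_blue_center in the frame of gel_caddy between 0.0405 and 0.0505 m and angle between gel_blue_center's own z axis and vertical below 0.12 rad) or (x of gel_blue_center in the frame of gel_caddy between -0.013 and 0.013 m and y of gel_blue_center in the frame of gel_caddy between -0.064 and -0.038 m and z of gel_blue_center in the frame of gel_caddy between 0.0405 and 0.0505 m and angle between gel_blue_center's own z axis and vertical below 0.12 rad)) and x of gel_purple_center in the frame of gel_caddy between -0.013 and 0.013 m and y of gel_purple_center in the frame of gel_caddy between -0.013 and 0.013 m and z of gel_purple_center in the frame of gel_caddy between 0.0405 and 0.0505 m and angle between each of gel_purple_center, jar_yellow_center, jar_green_center's own z axis and vertical below 0.12 rad and x of jar_yellow_center in the frame of jar_caddy between -0.013 and 0.013 m and y of jar_yellow_center in the frame of jar_caddy between -0.0455 and -0.0195 m and z of jar_yellow_center in the frame of jar_caddy between 0.053 and 0.063 m and x of jar_green_center in the frame of jar_caddy between -0.013 and 0.013 m and y of jar_green_center in the frame of jar_caddy between 0.0195 and 0.0455 m and z of jar_green_center in the frame of jar_caddy between 0.054 and 0.064 m and z of cutter_large_center in the frame of tin between 0.017 and 0.027 m and horizontal distance between each of cutter_large_center, cutter_small_center and tin below 0.035 m and angle between each of cutter_large_center, cutter_small_center's own z axis and vertical below 0.1 rad and z of cutter_small_center in the frame of tin between 0.017 and 0.027 m and horizontal distance between cutter_large_center and cutter_small_center below 0.01 m and linear speed of each of gel_pink, gel_blue, jar_yellow, cutter_large, cutter_small, gel_purple, jar_green below 0.02 m/s); the robot touches nothing.
It fails at once if a bottle or jar that already stood in its caddy is tipped over or carried off (angle between any of gel_purple_center, jar_green_center's own z axis and vertical above 0.35 rad or distance of any of gel_purple_center, jar_green_center from where it was at the start of the episode above 0.035 m).
It fails at once if one of the five things is dropped (falls free at over 0.7 m/s, about 25 mm of fall) ((contact force between the fingers and gel_pink below 0.05 N and linear speed of gel_pink above 0.7 m/s) or (contact force between the fingers and gel_blue below 0.05 N and linear speed of gel_blue above 0.7 m/s) or (contact force between the fingers and jar_yellow below 0.05 N and linear speed of jar_yellow above 0.7 m/s) or (contact force between the fingers and cutter_large below 0.05 N and linear speed of cutter_large above 0.7 m/s) or (contact force between the fingers and cutter_small below 0.05 N and linear speed of cutter_small above 0.7 m/s)).
It also fails if it takes over 128 s, if anything falls off the work surface, if the arm or the gripper's body presses on something with over 40 N, if the wrist force passes 120 N, or if a joint passes its speed limit or range.

### The arm

A 6-joint arm with a two-finger parallel gripper is mounted at the origin on a cart in front of the work surface, level with it; the furniture and walls round the work are solid. World frame = base frame: x ahead of the robot, y to its left, z up, the work surface at z = 0. Lengths are in mm, angles in rad, forces in N, time in s.
With the tool pointing down it reaches from about 325 to 775 mm from the base axis. Payload 5.5 kg.
Tool frame: the origin (TCP) lies midway between the tips of the shut fingers; the grasp point (between the pads) lies 19 mm behind it (r.grip_point_offset is the distance from the TCP to the grasp point, in mm); z points along the fingers, y is the line along which they close (so a half turn about z gives the same grasp; the last joint's range is limited). The gripper opens to 85 mm and grips with 20 to 120 N. Pads are 22 mm wide; open, the fingers measure 114 mm over their backs; the gripper's body (76 mm by 85 mm) begins 54 mm behind the grasp point. The pads swing forward as they close: fully open they stand 13 mm farther back than shut.
Start: joints at [1.125, 0.091, 1.231, -0, 1.82, -0.057], TCP at [227.452, 555.231, 200.475] pointing down, gripper open.
Joint ranges: [-2.87, 2.87], [-0.86, 2.18], [0.17, 2.46], [-1.51, 4.65], [0.06, 2.69], [-2.65, 2.65]. Speed limits (rad/s): [2.57, 2.57, 3.01, 3.14, 3.14, 3.14].

### API

Orientations are given as a rotation vector (axis times angle).
In Python, from plant import r gives the robot as it stands. The module is installed in compiled form; this text tells all that it offers.
- The arm moves only by the tool servo_tool, never from a script. Its argument "plan" is a list of rows, each a list of 7 numbers: the shift along the tool's x, y, z in units of 30 mm (1.0 is 30 mm), then the turn, a rotation vector about the tool's x, y, z in units of 5 degrees (1.0 is 5 degrees), then the closure, from -1 (fully open) to 1 (shut). A call has 1 to 20 rows; each row is the pose to reach, as a shift and turn from the pose commanded when the call began, along the tool's axes at that moment; what a row does not reach only later rows make up. A row lasts 1/8 s, in which the tool goes at most 62.5 mm and 10.7 degrees, less where a joint would pass 70% of its speed; a pose out of reach is approached as far as the arm can. A call with a gripper value outside its range is refused whole. The fingers move at their own pace and stop on an object; "grip_force" is the grip in N (left out, the last holds). Time passes only in rows, so rows that repeat a pose let the fingers close. It gives the time, the measured TCP pose, the force, the opening and the grip force at its end, in the units of the state.
- r.state(): the state, without advancing time (a new reading comes with each control period).
- r.capture(name): name is "side" or "top" or "wrist"; returns the picture (480x640x3 uint8, red, green, blue); there is no depth.
- r.calibration(name): a dict with "camera_matrix" (3x3 intrinsics, pixels), "distortion" ([k1, k2, p1, p2, k3] as OpenCV has them; the pictures are not rectified), "xyz" and "attitude" of the camera in the world; the wrist camera has in their place "T_tool_cam" (4x4, takes a point from camera to tool coordinates, whose origin is the TCP and whose axes are the flange's). Camera axes: x right, y up, looking along -z (the intrinsics and any distortion apply to the point x, -y, -z); pixel columns grow to the right and rows downward; lengths in mm; the calibration is good to about 2 mm. A picture is of the moment at which its call begins: read the wrist's pose just before it. calibration takes no time and is no camera call.
- r.sign_off(): hands the job in; it is judged then, once.
The state is a dict: "time": time; "joints": joint angles; "joint_vel": joint speeds; "tau": joint torques, N m; "ee_pos": TCP position; "eef_rot": TCP orientation; "contact_force": force on the tool from outside, world axes, zero at the start; "torque": the same for the moment, N m; "opening": finger opening in mm; "grip_force": force on a finger pad.
Only numpy, scipy, OpenCV 4.12 (cv2) and the standard library are available. Lean on these libraries where they do the work, as an engineer would, in place of code of your own. Each camera call takes 0.05 s, during which the arm holds its last target. There are 200 camera calls.

## Working session

There is one attempt and no reset: what is moved stays moved. The work goes in short steps, Python scripts to look and compute and a tool call to move; the robot and the scene stay as the last step left them, time stands still between calls to the robot, and variables do not carry over. Pictures are saved under pics/ and viewed, at most 14 in all, crops included, and the job is handed in when it is done.

Besides the shell and the picture viewer there is one more tool, called after "Call:" as name(argument=value, ...), one argument or row to a line, values as JSON. servo_tool: Moves the arm, as the interface text tells. Its arguments: {"type":"object","properties":{"plan":{"type":"array"},"grip_force":{"type":"number"}},"required":["plan"]}

```bash
mkdir -p pics && python3 - <<'E'
from plant import r
import cv2
for n in("top","side"):
    im=r.capture(n); cv2.imwrite(f"pics/{n}0.png",im[:,:,::-1])
    print(n,r.calibration(n))
print(r.calibration("wrist")); print(r.state()); print(r.grip_point_offset)
E
```

```text
top {'camera_matrix': array([[622.89094898,   0.        , 317.80410547],
       [  0.        , 622.89094898, 250.21441961],
       [  0.        ,   0.        ,   1.        ]]), 'distortion': array([-0.11110661,  0.        ,  0.        ,  0.        ,  0.        ]), 'xyz': array([ 434.68409266,    5.93855632, 1452.12402275]), 'attitude': array([ 0.05951004, -0.06510745, -1.55397461])}
side {'camera_matrix': array([[479.53119437,   0.        , 325.1659192 ],
       [  0.        , 479.53119437, 237.4979665 ],
       [  0.        ,   0.        ,   1.        ]]), 'distortion': array([0.01277591, 0.        , 0.        , 0.        , 0.        ]), 'xyz': array([ 202.67964645, -844.29520648,  571.89595176]), 'attitude': array([ 1.05584661, -0.21009414, -0.30917061])}
{'camera_matrix': array([[397.18710134,   0.        , 318.3415696 ],
       [  0.        , 397.18710134, 242.38784481],
       [  0.        ,   0.        ,   1.        ]]), 'distortion': array([-0.0275214,  0.       ,  0.       ,  0.       ,  0.       ]), 'T_tool_cam': array([[-6.35546068e-04,  9.56481692e-01,  2.91791654e-01,
   
[... 300 characters left out ...]
s': array([ 1.12531252e+00,  9.18394370e-02,  1.23177351e+00, -3.34592042e-05,
        1.81980266e+00, -5.67044657e-02]), 'joint_vel': array([-7.89153263e-04, -3.10531124e-03, -8.63879646e-04, -3.12851584e-06,
        1.65469347e-04, -5.77254329e-04]), 'tau': array([ 3.31403447e-03, -4.60214853e+01, -4.19220114e+01, -5.54091173e-06,
        1.05406353e-02, -2.15079734e-05]), 'ee_pos': array([227.31763189, 554.93838041, 199.42599857]), 'eef_rot': array([-6.06785343e-01, -3.08200582e+00,  2.78598206e-03]), 'contact_force': array([-0.9171098 , -0.64388623, -0.50902084]), 'torque': array([-0.01455379, -0.00253641,  0.02723385]), 'grip_force': 0.0, 'opening': 85.17480530897897}
18.700000000000003
```

View pics/top0.png

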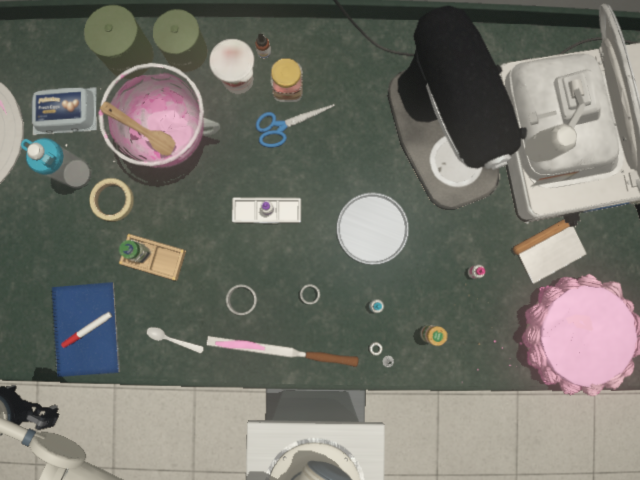

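View pics/side0.png

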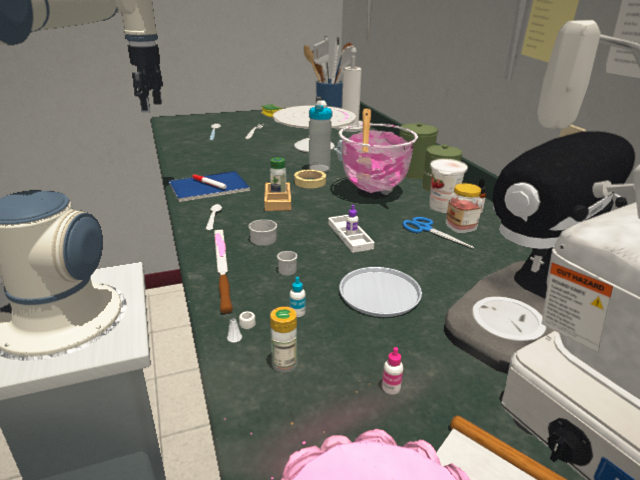

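```bash
cat > h.py <<'E'
import numpy as np, cv2
from scipy.spatial.transform import Rotation as R
from plant import r
def pose(name, st=None):
    c=r.calibration(name)
    if name!="wrist": return c,R.from_rotvec(c["attitude"]).as_matrix(),np.array(c["xyz"])
    st=st or r.state(); Rt=R.from_rotvec(st["eef_rot"]).as_matrix(); T=c["T_tool_cam"]
    return c,Rt@T[:3,:3],Rt@T[:3,3]+st["ee_pos"]
def ray(P,uv):
    c,Rc,t=P
    n=cv2.undistortPoints(np.float64(uv).reshape(-1,1,2),c["camera_matrix"],c["distortion"])[:,0]
    return t,np.c_[n[:,0],-n[:,1],-np.ones(len(n))]@Rc.T
def plane(P,uv,z):
    t,d=ray(P,uv); return (t+d*((z-t[2])/d[:,2])[:,None])[:,:2]
def proj(P,X):
    c,Rc,t=P; x=(np.atleast_2d(X)-t)@Rc
    return cv2.projectPoints(x*[1,-1,-1],np.zeros(3),np.zeros(3),c["camera_matrix"],c["distortion"])[0][:,0]
def blobs(mask,roi,amin=15):
    m=np.zeros(mask.shape,np.uint8);x0,y0,x1,y1=roi
    m[y0:y1,x0:x1]=mask[y0:y1,x0:x1]*255
    cs=cv2.findContours(m,cv2.RETR_EXTERNAL,cv2.CHAIN_APPROX_NONE)[0]
    return sorted([c for c in cs if len(c)>=amin],key=lambda c:-cv2.contourArea(c))
E
python3 - <<'E'
from h import *
im=cv2.imread("pics/top0.png"); hsv=cv2.cvtColor(im,cv2.COLOR_BGR2HSV); H,S,V=[hsv[...,i].astype(int) for i in range(3)]
P=pose("top")
def show(n,m,roi,z,amin=8):
    for c in blobs(m,roi,amin)[:2]:
        (u,v),rad=cv2.minEnclosingCircle(c); w=plane(P,c,z); (x,y),rw=cv2.minEnclosingCircle(w.astype(np.float32))
        print(n,"px",round(u),round(v),"xy",round(x),round(y),"diam",round(2*rw),"bbox",cv2.boundingRect(c), "rect",[np.round(q,2) for q in cv2.minAreaRect(w.astype(np.float32))])
show("pink",(S>110)&((H>155)),(460,255,495,285),75)
show("blue",(S>110)&(H>80)&(H<105),(360,290,392,320),75)
show("purple",(S>70)&(H>120)&(H<160),(250,200,282,222),75)
show("yel",(S>110)&(H>14)&(H<33),(415,320,452,352),106)
show("green",(S>80)&(H>45)&(H<80)&(V>70),(110,230,160,270),108)
show("large",(V>115),(215,275,265,322),38)
show("small",(V>115),(290,280,330,310),38)
show("tin",(V>120),(325,185,420,272),13)
show("gcad",(V>140)&(S<60),(225,190,310,230),20)
show("jcad",(H<25)&(S>50)&(V>100),(112,228,192,285),28)
E
```

```text
pink px 480 270 xy 505 -361 diam 19 bbox (476, 268, 9, 7) rect [array([ 503.75, -360.83]), array([13.4 , 18.23]), np.float64(0.82)]
blue px 377 306 xy 424 -131 diam 15 bbox (374, 303, 7, 6) rect [array([ 424.15, -130.7 ]), array([11.01, 13.3 ]), np.float64(0.79)]
purple px 266 206 xy 643 120 diam 16 bbox (262, 202, 8, 7) rect [array([642.53, 119.77]), array([14.07, 15.05]), np.float64(64.88)]
yel px 437 335 xy 362 -258 diam 43 bbox (427, 326, 20, 20) rect [array([ 361.39, -257.28]), array([39.77, 40.02]), np.float64(45.17)]
green px 129 250 xy 536 415 diam 44 bbox (119, 241, 20, 17) rect [array([537.85, 415.57]), array([35.09, 42.56]), np.float64(0.96)]
large px 241 299 xy 433 174 diam 71 bbox (226, 284, 31, 31) rect [array([433.68, 174.21]), array([67.92, 68.31]), np.float64(1.06)]
small px 310 294 xy 448 18 diam 46 bbox (300, 284, 20, 21) rect [array([447.6 ,  19.03]), array([45.26, 43.06]), np.float64(0.9)]
tin px 372 228 xy 604 -125 diam 170 bbox (337, 192, 72, 73) rect [array([ 603.77, -124.92]), array([166.39, 167.77]), np.float64(45.74)]
gcad px 266 210 xy 641 123 diam 167 bbox (232, 197, 69, 26) rect [array([640.97, 123.63]), array([159.33,  58.08]), np.float64(89.89)]
jcad px 152 256 xy 528 385 diam 158 bbox (119, 233, 67, 48) rect [array([527.35, 384.6 ]), array([143.97,  74.88]), np.float64(74.7)]
```

```bash
cat >> h.py <<'E'
def go(x,y,z,phi=0.,st=None):
    """units for a move to TCP x,y,z, tool down, closing axis at world angle phi deg"""
    st=st or r.state(); R0=R.from_rotvec(st["eef_rot"])
    c,s=np.cos(np.radians(phi)),np.sin(np.radians(phi))
    Rt=R.from_matrix(np.array([[-s,c,0],[c,s,0],[0,0,-1.]]))
    d=R0.inv().apply(np.array([x,y,z])-st["ee_pos"])/30
    w=np.degrees((R0.inv()*Rt).as_rotvec())/5
    print("at",np.round(st["ee_pos"],1),"t",st["time"],"-> shift",np.round(d,2),"turn",np.round(w,2))
E
python3 -c "
from h import *
go(448,19,190,0)"
```

```text
at [227.3 554.9 199.4] t 0.1 -> shift [-13.58 -13.74   0.34] turn [-2.000e-02  1.000e-02  1.354e+01]
```

Call:
servo_tool(
  plan=[
    [-13.58,-13.74,0.34,0,0,13.54,-1],
    [-13.58,-13.74,0.34,0,0,13.54,-1],
    [-13.58,-13.74,0.34,0,0,13.54,-1],
    [-13.58,-13.74,0.34,0,0,13.54,-1],
    [-13.58,-13.74,0.34,0,0,13.54,-1],
    [-13.58,-13.74,0.34,0,0,13.54,-1],
    [-13.58,-13.74,0.34,0,0,13.54,-1],
    [-13.58,-13.74,0.34,0,0,13.54,-1],
    [-13.58,-13.74,0.34,0,0,13.54,-1],
    [-13.58,-13.74,0.34,0,0,13.54,-1],
    [-13.58,-13.74,0.34,0,0,13.54,-1],
    [-13.58,-13.74,0.34,0,0,13.54,-1],
    [-13.58,-13.74,0.34,0,0,13.54,-1],
    [-13.58,-13.74,0.34,0,0,13.54,-1],
  ],
)

```text
time: 1.85
ee_pos: [448.0, 20.4, 190.5]
eef_rot: [2.219, 2.224, 0.001]
contact_force: [0.4, 0.1, 0.2]
opening: 85.4
grip_force: 0.0
```

```bash
python3 - <<'E'
from h import *
st=r.state(); im=r.capture("wrist")[:,:,::-1].copy(); cv2.imwrite("pics/w1.png",im)
P=pose("wrist",st); print(st["ee_pos"],st["eef_rot"],st["time"])
print("small pred",proj(P,[448,19,38]),"large",proj(P,[433.5,174,38]),"tcp",proj(P,st["ee_pos"]))
E
```

```text
[448.03089351  20.38987877 190.48764874] [2.21864855e+00 2.22388996e+00 5.72907491e-04] 1.85
small pred [[318.18568237 217.94543333]] large [[298.78707914  12.49581257]] tcp [[318.27343941 289.95409516]]
```

View pics/w1.png

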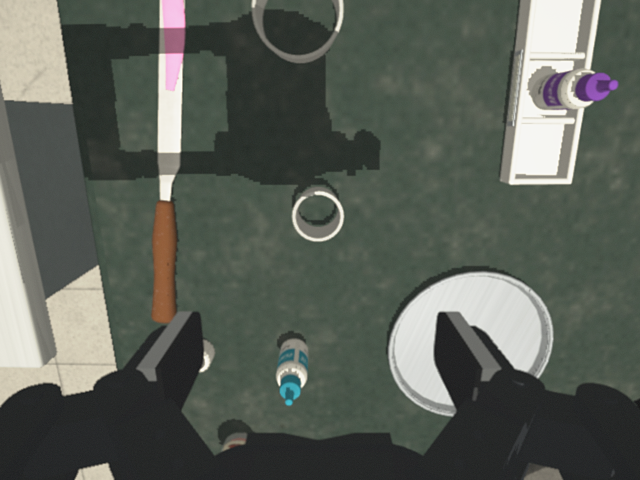

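Call:
servo_tool(
  plan=[
    [0,0,2,0,0,0,-1],
    [0,0,4,0,0,0,-1],
    [0,0,5.5,0,0,0,-1],
    [0,0,6.1,0,0,0,-1],
    [0,0,6.25,0,0,0,-1],
    [0,0,6.25,0,0,0,1],
    [0,0,6.25,0,0,0,1],
    [0,0,6.25,0,0,0,1],
    [0,0,6.25,0,0,0,1],
    [0,0,6.25,0,0,0,1],
    [0,0,6.25,0,0,0,1],
    [0,0,6.25,0,0,0,1],
    [0,0,6.0,0,0,0,1],
    [0,0,5.0,0,0,0,1],
    [0,0,4.0,0,0,0,1],
    [0,0,4.0,0,0,0,1],
  ],
  grip_force=25,
)

```text
time: 3.9
ee_pos: [449.8, 19.3, 73.3]
eef_rot: [2.218, 2.219, 0.005]
contact_force: [0.4, -0.2, 0.6]
opening: 0.0
grip_force: 0.0
```

```bash
python3 - <<'E'
from h import *
st=r.state(); im=r.capture("wrist")[:,:,::-1].copy(); cv2.imwrite("pics/w2.png",im)
go(604,-125,71,0)
w=cv2.imread("pics/w1.png"); # tin from w1
E
```

```text
at [448.7  19.3  71.3] t 3.95 -> shift [-4.81  5.17  0.02] turn [0.02 0.   0.  ]
```

View pics/w2.png

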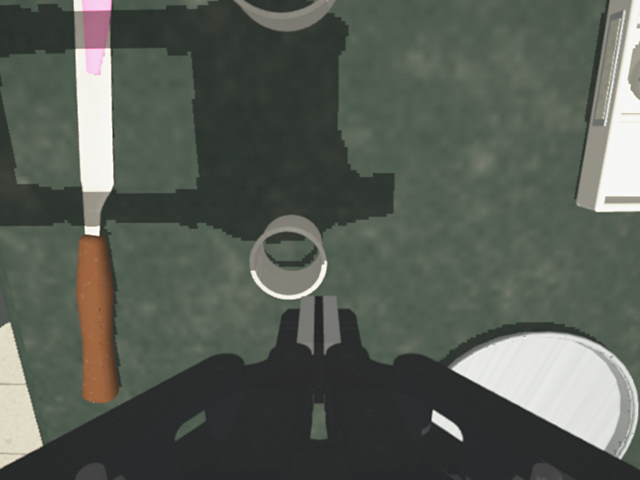

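```bash
python3 - <<'E'
from h import *
st=r.state(); P=pose("wrist",st); print(st["ee_pos"],R.from_rotvec(st["eef_rot"]).as_matrix().round(3).tolist())
print(plane(P,[[288,258]],38))
im=r.capture("top")[:,:,::-1].copy(); cv2.imwrite("pics/t2.png",im)
hsv=cv2.cvtColor(im,cv2.COLOR_BGR2HSV);V=hsv[...,2]
for c in blobs(V>115,(290,270,345,325),8)[:3]:
    w=plane(pose("top"),c,38).astype(np.float32); print(cv2.boundingRect(c),cv2.minEnclosingCircle(w))
E
```

```text
[448.74646925  19.33829208  71.29888957] [[-0.0, 1.0, 0.002], [1.0, 0.0, -0.0], [-0.0, 0.002, -1.0]]
[[432.15521642  23.76260426]]
(290, 270, 55, 55) ((443.5216369628906, 1.9425548315048218), 84.95032501220703)
```

```bash
python3 - <<'E'
from h import *
im=r.capture("side")[:,:,::-1].copy()
t=cv2.imread("pics/t2.png")
a=cv2.resize(im[190:310,220:380],(640,480),interpolation=cv2.INTER_CUBIC)
cv2.imwrite("pics/s2.png",a); print(r.state())
w=cv2.imread("pics/w2.png"); 
E
```

```text
{'time': 4.05, 'joints': array([-3.27177503e-02, -3.13945910e-01,  1.83837281e+00, -1.29219014e-05,
        1.61891020e+00, -3.31010905e-02]), 'joint_vel': array([ 0.00063222,  0.00790229,  0.0139581 , -0.00117425, -0.00138941,
        0.00034754]), 'tau': array([ 2.47220785e-03, -2.87285131e+01, -4.26341236e+01, -6.71262137e-05,
       -8.39512999e-03,  5.25671999e-05]), 'ee_pos': array([447.55208443,  19.36528387,  69.18098224]), 'eef_rot': array([-2.22012188e+00, -2.22097175e+00,  1.88682697e-03]), 'contact_force': array([ 0.11443243, -0.01921164,  0.24715075]), 'torque': array([-0.02292132, -0.02462895,  0.06255239]), 'grip_force': 0.0, 'opening': 0.2802504910761783}
```

View pics/s2.png

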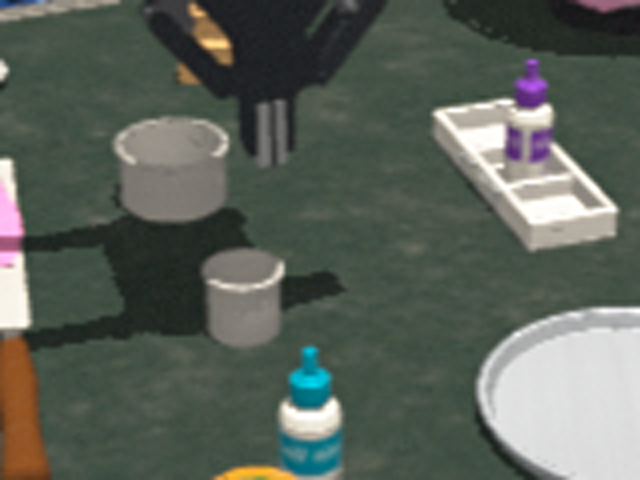

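```bash
python3 - <<'E'
from h import *
S=pose("side"); print("tcp proj",proj(S,[447.6,19.4,69.2]), "ring now by side", plane(S,[[281,257.5]],38))
im=cv2.imread("pics/side0.png"); 
print("ring at start proj",proj(S,[[448,19,38],[448,19,0],[432,24,38],[433.5,174,38],[604,-125,13]]))
a=cv2.resize(im[190:310,220:380],(640,480),interpolation=cv2.INTER_CUBIC)
b=cv2.imread("pics/t2.png")[250:340,200:340]; b=cv2.resize(b,(747,480),interpolation=cv2.INTER_CUBIC)
cv2.imwrite("pics/c2.png",cv2.resize(np.hstack([a,b]),(800,277)))
E
```

```text
tcp proj [[286.67410077 242.8410954 ]] ring now by side [[433.04842208  14.84999724]]
ring at start proj [[287.13942391 255.44705076]
 [287.41274101 270.25230169]
 [279.38052968 255.51093104]
 [263.26558604 225.32450943]
 [380.42825662 287.86728324]]
```

View pics/c2.png

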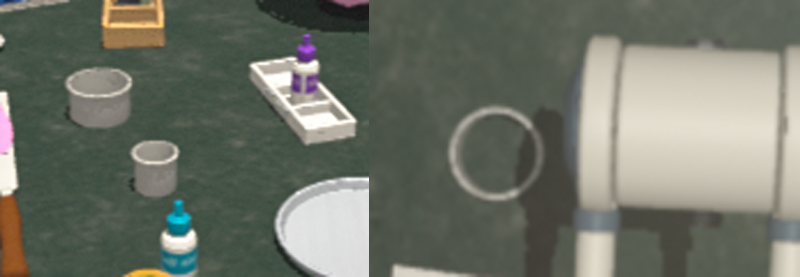

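```bash
python3 - <<'E'
from h import *
S=pose("side"); st=r.state(); W=pose("wrist",st)
a,d=ray(S,[[288,231.2]]); d=d[0]
for y in (8,19,30,50): 
    s=(y-a[1])/d[1]; print("side at y",y,np.round(a+s*d,1))
a2,d2=ray(W,[[319.5,297]]); d2=d2[0]
A=np.c_[d,-d2]; s=np.linalg.lstsq(A,a2-a,rcond=None)[0]; print("tri",a+s[0]*d,a2+s[1]*d2, st["ee_pos"])
# height check of the wrist pose: w1 image, large/small/caddy corners
E
```

```text
side at y 8 [447.7   8.  103.1]
side at y 19 [450.9  19.   97. ]
side at y 30 [454.  30.  91.]
side at y 50 [459.8  50.   80. ]
tri [452.76414307  25.59951955  93.39696881] [448.10081764  26.66612913  92.89877058] [447.55208443  19.36528387  69.18098224]
```

Call:
servo_tool(
  plan=[
    [0,2,0,0,0,0,1],
    [0,2,1,0,0,0,1],
    [0,2,2.1,0,0,0,1],
    [0,2,2.4,0,0,0,1],
    [0,2,2.6,0,0,0,1],
    [0,2,2.6,0,0,0,1],
    [0,2,2.7,0,0,0,1],
    [0,2,2.7,0,0,0,1],
  ],
)

```text
time: 5.05
ee_pos: [508.5, 19.4, -10.1]
eef_rot: [2.22, 2.221, 0.001]
contact_force: [0.6, 1.1, -0.6]
opening: -0.0
grip_force: 0.0
```

```bash
python3 - <<'E'
from h import *
st=r.state(); print(st["ee_pos"],st["contact_force"])
im=r.capture("side")[:,:,::-1].copy()
p=proj(pose("side"),st["ee_pos"])[0]; q=proj(pose("side"),st["ee_pos"]+[0,0,26])[0]; print(p,q)
x,y=int(p[0]),int(p[1]); a=im[y-50:y+30,x-50:x+50]; a=cv2.resize(a,(800,640))[:600]; 
cv2.imwrite("pics/s3.png",a[60:]); print("crop origin",x-50,y-50+7.5,"scale 8")
E
```

```text
[508.53815189  19.39940882 -10.07777095] [ 0.62989232  1.13545416 -0.63569227]
[313.2297576  269.36693734] [313.34747707 259.51132075]
crop origin 263 226.5 scale 8
```

View pics/s3.png

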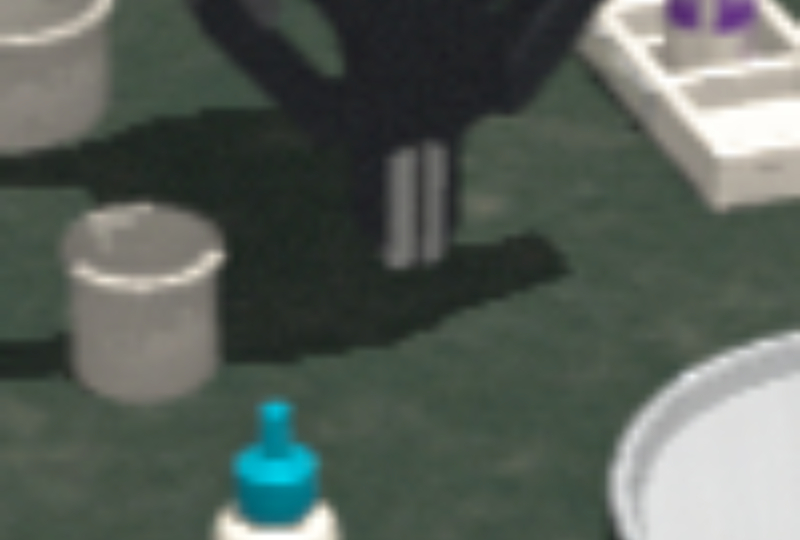

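Call:
servo_tool(
  plan=[
    [0,0,0.2,0,0,0,1],
    [0,0,0.3,0,0,0,1],
    [0,0,0.38,0,0,0,1],
    [0,0,0.38,0,0,0,1],
  ],
)

```text
time: 5.6
ee_pos: [508.0, 19.4, -22.5]
eef_rot: [-2.221, -2.222, 0.001]
contact_force: [1.1, 0.6, 0.8]
opening: -0.2
grip_force: 0.0
```

Call:
servo_tool(
  plan=[
    [0,0,0.1,0,0,0,1],
    [0,0,0.1,0,0,0,1],
  ],
)

```text
time: 5.85
ee_pos: [508.0, 19.4, -25.4]
eef_rot: [-2.221, -2.222, 0.0]
contact_force: [-1.0, -0.5, 0.8]
opening: 0.1
grip_force: 0.0
```

Call:
servo_tool(
  plan=[
    [0,0,0.1,0,0,0,1],
    [0,0,0.1,0,0,0,1],
  ],
)

```text
time: 6.1
ee_pos: [508.0, 19.4, -28.4]
eef_rot: [-2.221, -2.222, 0.001]
contact_force: [0.4, 0.6, 0.2]
opening: -0.2
grip_force: 0.0
```

Call:
servo_tool(
  plan=[
    [0,0,0.07,0,0,0,1],
    [0,0,0.07,0,0,0,1],
  ],
)

```text
time: 6.35
ee_pos: [508.0, 19.4, -30.4]
eef_rot: [-2.221, -2.222, 0.0]
contact_force: [-0.1, 0.4, 0.7]
opening: 0.1
grip_force: 0.0
```

Call:
servo_tool(
  plan=[
    [0,0,0.07,0,0,0,1],
    [0,0,0.07,0,0,0,1],
  ],
)

```text
time: 6.6
ee_pos: [508.3, 19.4, -30.8]
eef_rot: [2.221, 2.222, 0.0]
contact_force: [-4.4, 0.4, 8.1]
opening: -0.1
grip_force: 4.4
```

Call:
servo_tool(
  plan=[
    [0,0,-2,0,0,0,0],
    [0,0,-4,0,0,0,-1],
    [0,-1.5,-6,0,0,0,-1],
    [0,-2.5,-7.4,0,0,0,-1],
    [0,-2.5,-7.4,0,0,0,-1],
    [0,-2.5,-7.4,0,0,0,-1],
  ],
)

```text
time: 7.35
ee_pos: [433.3, 19.3, 189.6]
eef_rot: [2.221, 2.221, 0.001]
contact_force: [-0.9, 1.2, -1.0]
opening: 85.3
grip_force: 0.0
```

```bash
python3 - <<'E'
from h import *
st=r.state(); P=pose("wrist",st); im=r.capture("wrist")[:,:,::-1].copy(); cv2.imwrite("pics/w3.png",im)
print(st["ee_pos"],st["contact_force"])
hsv=cv2.cvtColor(im,cv2.COLOR_BGR2HSV);V=hsv[...,2];S=hsv[...,1]
def show(n,X,half,z,thr=105):
    u,v=proj(P,X)[0]; roi=[max(0,int(q)) for q in (u-half,v-half,u+half,v+half)]
    for c in blobs((V>thr)&(S<60),roi,20)[:2]:
        w=plane(P,c,z).astype(np.float32); print(n,np.round([u,v]),cv2.boundingRect(c),np.round(cv2.minEnclosingCircle(w)[0],1),round(2*cv2.minEnclosingCircle(w)[1]),cv2.fitEllipse(c))
show("small",[433,19,38],45,38); show("tin",[604,-125,13],120,13,120)
E
```

```text
[433.32823404  19.3365051  189.61250838] [-0.8736907   1.22381768 -0.97870346]
small [318. 217.] (291, 187, 54, 55) [432.8  21.1] 47 ((317.4852294921875, 214.51181030273438), (51.95494842529297, 53.74650192260742), 178.96670532226562)
tin [487. 350.] (403, 271, 166, 143) [ 602.2 -122.3] 168 ((487.4460144042969, 338.71112060546875), (127.6339340209961, 165.6411590576172), 62.68788146972656)
```

Call:
servo_tool(
  plan=[
    [0,0,2,0,0,0,-1],
    [0.04,0,4,0,0,0,-1],
    [0.04,0,5.8,0,0,0,-1],
    [0.04,0,6.9,0,0,0,-1],
    [0.04,0,7.2,0,0,0,-1],
    [0.04,0,7.27,0,0,0,-1],
    [0.04,0,7.27,0,0,0,1],
    [0.04,0,7.27,0,0,0,1],
    [0.04,0,7.27,0,0,0,1],
    [0.04,0,7.27,0,0,0,1],
    [0.04,0,7.27,0,0,0,1],
  ],
  grip_force=25,
)

```text
time: 8.78
ee_pos: [434.2, 20.5, -27.1]
eef_rot: [2.22, 2.221, 0.003]
contact_force: [-0.0, 0.7, 5.5]
opening: 41.6
grip_force: 25.1
```

Call:
servo_tool(
  plan=[
    [0,0,-0.5,0,0,0,1],
    [0,0,-1.5,0,0,0,1],
    [-0.5,0.6,-2,0,0,0,1],
    [-1.5,1.8,-2,0,0,0,1],
    [-2.5,3,-2,0,0,0,1],
    [-3.5,4.2,-2,0,0,0,1],
    [-4.4,5.2,-2,0,0,0,1],
    [-4.82,5.65,-2,0,0,0,1],
    [-4.82,5.65,-2,0,0,0,1],
    [-4.82,5.65,-2,0,0,0,1],
  ],
)

```text
time: 10.02
ee_pos: [602.2, -123.4, 31.6]
eef_rot: [-2.22, -2.221, 0.0]
contact_force: [-0.6, -0.4, 0.4]
opening: 41.5
grip_force: 25.5
```

```bash
python3 - <<'E'
from h import *
st=r.state(); P=pose("wrist",st); im=r.capture("wrist")[:,:,::-1].copy(); cv2.imwrite("pics/w4.png",im)
s=r.capture("side")[:,:,::-1].copy(); cv2.imwrite("pics/s4.png",s)
print(st["ee_pos"],st["contact_force"],st["opening"])
cv2.imwrite("pics/c4.png",np.hstack([cv2.resize(im,(400,300)),cv2.resize(s[200:350,280:480],(400,300))]))
E
```

```text
[ 602.16519803 -123.4266565    31.59532269] [-0.60614895 -0.4279435   0.38055207] 41.46684128556517
```

View pics/c4.png

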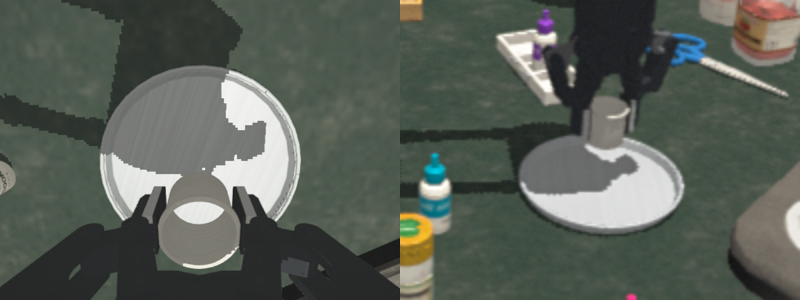

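Call:
servo_tool(
  plan=[
    [0,0,0.7,0,0,0,1],
    [0,0,1.3,0,0,0,1],
    [0,0,1.7,0,0,0,1],
    [0,0,1.83,0,0,0,1],
    [0,0,1.87,0,0,0,1],
    [0,0,1.87,0,0,0,1],
  ],
)

```text
time: 10.88
ee_pos: [602.7, -123.9, -24.0]
eef_rot: [-2.221, -2.222, 0.0]
contact_force: [-2.5, 1.0, 3.3]
opening: 41.2
grip_force: 25.8
```

Call:
servo_tool(
  plan=[
    [0,0,0,0,0,0,0.2],
    [0,0,0,0,0,0,-0.5],
    [0,0,0,0,0,0,-1],
    [0,0,0,0,0,0,-1],
    [0,0,-1,0,0,0,-1],
    [0,0,-3,0,0,0,-1],
    [0,0,-5,0,0,0,-1],
    [0,0,-6.5,0,0,0,-1],
    [0,0,-7,0,0,0,-1],
    [0,0,-7,0,0,0,-1],
  ],
)

```text
time: 12.12
ee_pos: [603.1, -124.1, 185.8]
eef_rot: [2.22, 2.221, 0.001]
contact_force: [-0.4, 0.2, 0.3]
opening: 85.4
grip_force: 0.0
```

```bash
python3 - <<'E'
from h import *
st=r.state(); P=pose("wrist",st); im=r.capture("wrist")[:,:,::-1].copy(); cv2.imwrite("pics/w5.png",im)
print(st["ee_pos"],proj(P,[602.5,-124,41]))
u,v=proj(P,[602.5,-124,41])[0]
cv2.imwrite("pics/c5.png",im[:420,100:560])
go(433.5,174,186,0)
E
```

```text
[ 603.12885521 -124.09187023  185.79256549] [[317.32290792 218.29139947]]
at [ 602.5 -123.9  183.8] t 12.175 -> shift [ 9.93 -5.63 -0.06] turn [-0.02 -0.01  0.  ]
```

View pics/c5.png

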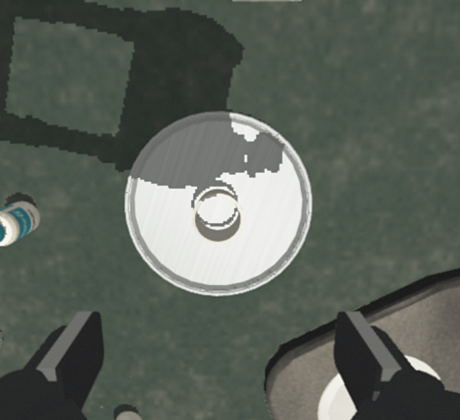

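Call:
servo_tool(
  plan=[
    [9.93,-5.63,0,0,0,0,-1],
    [9.93,-5.63,0,0,0,0,-1],
    [9.93,-5.63,0,0,0,0,-1],
    [9.93,-5.63,0,0,0,0,-1],
    [9.93,-5.63,0,0,0,0,-1],
    [9.93,-5.63,0,0,0,0,-1],
    [9.93,-5.63,0,0,0,0,-1],
    [9.93,-5.63,0,0,0,0,-1],
    [9.93,-5.63,0,0,0,0,-1],
  ],
)

```text
time: 13.3
ee_pos: [434.1, 172.8, 184.5]
eef_rot: [-2.223, -2.22, 0.002]
contact_force: [1.0, 0.4, -0.3]
opening: 85.2
grip_force: 0.0
```

```bash
python3 - <<'E'
from h import *
st=r.state(); P=pose("wrist",st); im=r.capture("wrist")[:,:,::-1].copy(); cv2.imwrite("pics/w6.png",im)
print(st["ee_pos"])
hsv=cv2.cvtColor(im,cv2.COLOR_BGR2HSV);V=hsv[...,2];S=hsv[...,1]
u,v=proj(P,[433.5,174,38])[0]; print(u,v); h=58
for c in blobs((V>105)&(S<60),[int(q) for q in (u-h,v-h,u+h,v+h)],20)[:2]:
    w=plane(P,c,38).astype(np.float32); print(cv2.boundingRect(c),cv2.minEnclosingCircle(w),cv2.fitEllipse(c))
E
```

```text
[434.05552225 172.78465932 184.52258347]
317.89370065978454 216.4025521985259
(275, 171, 83, 83) ((432.295166015625, 176.7196044921875), 34.85923767089844) ((316.3791809082031, 212.40960693359375), (81.29561614990234, 82.0846939086914), 59.2157096862793)
(259, 215, 10, 8) ((388.87335205078125, 171.81666564941406), 4.101820945739746) ((263.6924743652344, 218.9667205810547), (6.496420383453369, 8.961858749389648), 117.29244995117188)
```

Call:
servo_tool(
  plan=[
    [0.06,-0.02,2,0,0,0,-1],
    [0.12,-0.05,4,0,0,0,-1],
    [0.12,-0.05,5.5,0,0,0,-1],
    [0.12,-0.05,6.3,0,0,0,-1],
    [0.12,-0.05,6.8,0,0,0,-1],
    [0.12,-0.05,7.1,0,0,0,-1],
    [0.12,-0.05,7.18,0,0,0,-1],
    [0.12,-0.05,7.18,0,0,0,1],
    [0.12,-0.05,7.18,0,0,0,1],
    [0.12,-0.05,7.18,0,0,0,1],
    [0.12,-0.05,7.18,0,0,0,1],
  ],
  grip_force=25,
)

```text
time: 14.72
ee_pos: [433.0, 177.7, -28.8]
eef_rot: [2.22, 2.221, 0.003]
contact_force: [-0.0, -0.7, 5.1]
opening: 65.4
grip_force: 27.7
```

Call:
servo_tool(
  plan=[
    [0,0,-0.5,0,0,0,1],
    [0,0,-1.5,0,0,0,1],
    [-0.5,0.3,-3,0,0,0,1],
    [-1.7,1,-3.8,0,0,0,1],
    [-3,1.7,-4,0,0,0,1],
    [-4.5,2.5,-4,0,0,0,1],
    [-6,3.4,-4,0,0,0,1],
    [-7.5,4.2,-4,0,0,0,1],
    [-8.8,5,-4,0,0,0,1],
    [-9.7,5.5,-4,0,0,0,1],
    [-10,5.66,-4,0,0,0,1],
    [-10.02,5.66,-4,0,0,0,1],
    [-10.02,5.66,-4,0,0,0,1],
    [-10.02,5.66,-4,0,0,0,1],
  ],
)

```text
time: 16.48
ee_pos: [602.0, -122.0, 90.4]
eef_rot: [2.219, 2.223, 0.0]
contact_force: [-0.4, 0.4, -1.0]
opening: 65.4
grip_force: 27.9
```

```bash
python3 - <<'E'
from h import *
st=r.state(); P=pose("wrist",st); im=r.capture("wrist")[:,:,::-1].copy(); cv2.imwrite("pics/w7.png",im)
s=r.capture("side")[:,:,::-1].copy(); cv2.imwrite("pics/s7.png",s)
print(st["ee_pos"],st["opening"],r.state()["ee_pos"])
cv2.imwrite("pics/c7.png",np.hstack([cv2.resize(im,(400,300)),cv2.resize(s[200:350,280:480],(400,300))]))
E
```

```text
[ 601.95631152 -121.98397991   90.42059109] 65.36832159312894 [ 602.03157047 -122.24928385   90.36370288]
```

View pics/c7.png

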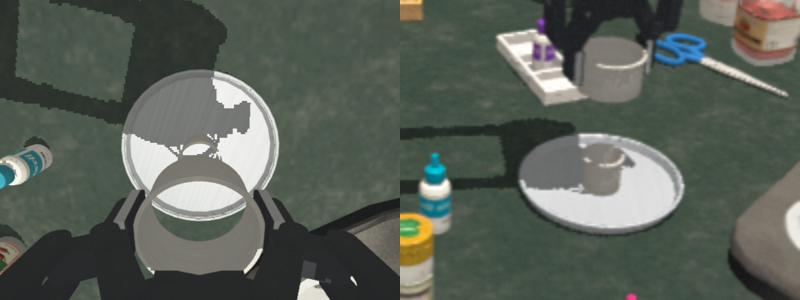

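Call:
servo_tool(
  plan=[
    [-0.05,0.02,1,0,0,0,1],
    [-0.05,0.02,2,0,0,0,1],
    [-0.05,0.02,2.4,0,0,0,1],
    [-0.05,0.02,2.6,0,0,0,1],
    [-0.05,0.02,2.8,0,0,0,1],
    [-0.05,0.02,2.9,0,0,0,1],
    [-0.05,0.02,2.9,0,0,0,1],
  ],
)

```text
time: 17.45
ee_pos: [602.9, -124.6, 3.4]
eef_rot: [2.221, 2.222, 0.0]
contact_force: [0.1, 0.3, -0.9]
opening: 65.7
grip_force: 27.9
```

Call:
servo_tool(
  plan=[
    [0,0,0.2,0,0,0,1],
    [0,0,0.5,0,0,0,1],
    [0,0,0.75,0,0,0,1],
    [0,0,0.9,0,0,0,1],
    [0,0,0.97,0,0,0,1],
    [0,0,0.97,0,0,0,1],
  ],
)

```text
time: 18.2
ee_pos: [603.0, -124.6, -25.6]
eef_rot: [2.221, 2.222, 0.0]
contact_force: [-0.6, 0.7, 0.8]
opening: 65.6
grip_force: 28.0
```

Call:
servo_tool(
  plan=[
    [0,0,0.05,0,0,0,1],
    [0,0,0.05,0,0,0,1],
    [0,0,0.05,0,0,0,0.2],
    [0,0,0.05,0,0,0,-0.5],
    [0,0,0.05,0,0,0,-1],
    [0,0,0.05,0,0,0,-1],
    [0,0,0.05,0,0,0,-1],
    [0,0,-1,0,0,0,-1],
    [0,0,-3,0,0,0,-1],
    [0,0,-5,0,0,0,-1],
    [0,0,-6.5,0,0,0,-1],
    [0,0,-7,0,0,0,-1],
    [0,0,-7,0,0,0,-1],
  ],
)

```text
time: 19.82
ee_pos: [603.1, -124.7, 184.2]
eef_rot: [2.22, 2.221, 0.001]
contact_force: [-0.0, 0.2, -1.2]
opening: 85.6
grip_force: 0.0
```

```bash
python3 - <<'E'
from h import *
st=r.state(); P=pose("wrist",st); im=r.capture("wrist")[:,:,::-1].copy(); cv2.imwrite("pics/w8.png",im)
s=r.capture("side")[:,:,::-1].copy(); cv2.imwrite("pics/s8.png",s)
cv2.imwrite("pics/c8.png",np.hstack([cv2.resize(im[120:320,200:440],(400,333)),cv2.resize(s[220:345,310:460],(400,333))]))
hsv=cv2.cvtColor(im,cv2.COLOR_BGR2HSV);H,S,V=[hsv[...,i].astype(int) for i in range(3)]
for c in blobs((S>110)&(H>80)&(H<105),(0,0,640,480),8)[:3]:
    print(cv2.boundingRect(c),plane(P,[cv2.minEnclosingCircle(c)[0]],75))
print(proj(P,[424,-131,75])); go(424,-131,186)
E
```

```text
(68, 221, 35, 26) [[ 429.03872924 -127.90551009]]
(109, 208, 20, 30) [[ 455.27590206 -118.99592308]]
(104, 205, 5, 3) [[ 448.59163985 -106.63056872]]
[[ 78.65605114 238.13705891]]
at [ 602.1 -124.4  181.2] t 19.925 -> shift [-0.22 -5.94 -0.14] turn [-0.04 -0.01  0.  ]
```

View pics/c8.png

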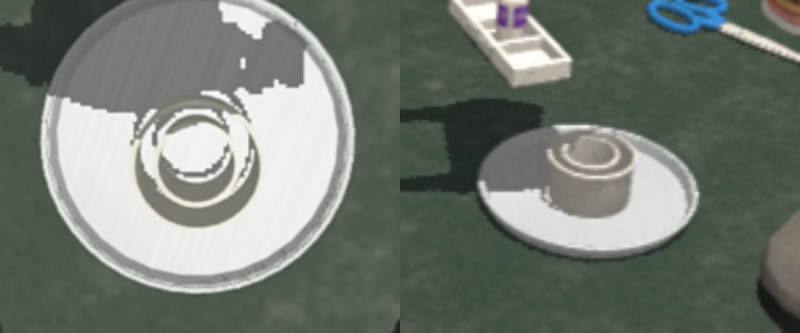

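Call:
servo_tool(
  plan=[
    [-0.22,-2,0,0,0,0,-1],
    [-0.22,-4,0,0,0,0,-1],
    [-0.22,-5.5,0,0,0,0,-1],
    [-0.22,-5.9,0,0,0,0,-1],
    [-0.22,-5.9,0,0,0,0,-1],
    [-0.22,-5.9,0,0,0,0,-1],
  ],
)

```text
time: 20.68
ee_pos: [426.5, -131.2, 183.1]
eef_rot: [-2.22, -2.221, 0.0]
contact_force: [0.6, 0.6, 0.1]
opening: 85.3
grip_force: 0.0
```

```bash
python3 - <<'E'
from h import *
st=r.state(); P=pose("wrist",st); im=r.capture("wrist")[:,:,::-1].copy(); cv2.imwrite("pics/w9.png",im)
print(st["ee_pos"])
hsv=cv2.cvtColor(im,cv2.COLOR_BGR2HSV);H,S,V=[hsv[...,i].astype(int) for i in range(3)]
for c in blobs((S>110)&(H>80)&(H<105),(200,100,440,400),8)[:3]:
    print(cv2.boundingRect(c),cv2.minEnclosingCircle(c),plane(P,[cv2.minEnclosingCircle(c)[0]],75))
print(proj(P,[[424,-131,z] for z in (0,28,56,83)]).round(1).tolist())
E
```

```text
[ 426.45111924 -131.15621673  183.12571615]
(303, 213, 23, 27) ((314.0, 226.13999938964844), 13.291436195373535) [[ 423.19388297 -128.0663432 ]]
(305, 198, 11, 5) ((310.0, 199.5), 5.2202534675598145) [[ 420.38462153 -108.34617341]]
[[315.8, 208.6], [315.6, 215.5], [315.3, 223.7], [315.0, 232.9]]
```

Call:
servo_tool(
  plan=[
    [0.04,-0.1,2,0,0,0,-1],
    [0.04,-0.1,4,0,0,0,-1],
    [0.04,-0.1,5.3,0,0,0,-1],
    [0.04,-0.1,6.1,0,0,0,-1],
    [0.04,-0.1,6.42,0,0,0,-1],
    [0.04,-0.1,6.42,0,0,0,-1],
    [0.04,-0.1,6.42,0,0,0,1],
    [0.04,-0.1,6.42,0,0,0,1],
    [0.04,-0.1,6.42,0,0,0,1],
    [0.04,-0.1,6.42,0,0,0,1],
    [0.04,-0.1,6.42,0,0,0,1],
    [0.04,-0.1,6.42,0,0,0,1],
  ],
  grip_force=30,
)

```text
time: 22.22
ee_pos: [423.2, -130.3, -7.8]
eef_rot: [2.22, 2.221, 0.001]
contact_force: [-0.8, 0.8, 5.6]
opening: 27.9
grip_force: 29.7
```

Call:
servo_tool(
  plan=[
    [0,0,-0.5,0,0,0,1],
    [0,0,-1.5,0,0,0,1],
    [0.3,0.3,-2.7,0,0,0,1],
    [1,1.1,-3.7,0,0,0,1],
    [2,2.2,-4,0,0,0,1],
    [3.2,3.5,-4,0,0,0,1],
    [4.4,4.8,-4,0,0,0,1],
    [5.5,5.9,-4,0,0,0,1],
    [6.3,6.8,-4,0,0,0,1],
    [6.7,7.2,-4,0,0,0,1],
    [6.76,7.26,-4,0,0,0,1],
    [6.76,7.26,-4,0,0,0,1],
    [6.76,7.26,-4,0,0,0,1],
  ],
)

```text
time: 23.85
ee_pos: [640.1, 72.1, 111.7]
eef_rot: [2.222, 2.221, -0.0]
contact_force: [0.0, -0.4, -0.3]
opening: 28.0
grip_force: 29.7
```

```bash
python3 - <<'E'
from h import *
st=r.state(); P=pose("wrist",st); im=r.capture("wrist")[:,:,::-1].copy(); cv2.imwrite("pics/w10.png",im)
s=r.capture("side")[:,:,::-1].copy(); cv2.imwrite("pics/s10.png",s)
print(st["ee_pos"],st["opening"])
# caddy outline predicted from top estimate, drawn
q=np.array([[641+a,123.6+b,20] for a,b in ((-28,-79),(28,-79),(28,79),(-28,79))]); print(proj(P,q).round().tolist())
for p,c in ((P,im),(pose("side"),s)): cv2.polylines(c,[proj(p,q).round().astype(np.int32)],True,(0,0,255),1)
cv2.imwrite("pics/c10.png",np.hstack([cv2.resize(im,(480,360)),cv2.resize(s[140:270,300:415],(318,360))]))
E
```

```text
[640.06685056  72.09146295 111.73319186] 27.99814221926633
[[280.0, 273.0], [359.0, 273.0], [366.0, 28.0], [273.0, 28.0]]
```

View pics/c10.png

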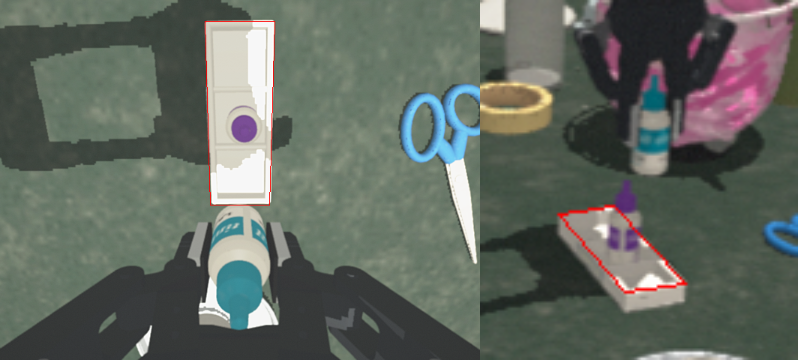

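Call:
servo_tool(
  plan=[
    [0.02,0.03,1,0,0,0,1],
    [0.02,0.03,2.2,0,0,0,1],
    [0.02,0.03,3,0,0,0,1],
    [0.02,0.03,3.5,0,0,0,1],
    [0.02,0.03,3.75,0,0,0,1],
    [0.02,0.03,3.85,0,0,0,1],
    [0.02,0.03,3.85,0,0,0,1],
  ],
)

```text
time: 24.82
ee_pos: [641.9, 73.4, -3.1]
eef_rot: [2.22, 2.221, 0.002]
contact_force: [-0.1, -0.1, 0.5]
opening: 28.3
grip_force: 29.7
```

Call:
servo_tool(
  plan=[
    [0,0,0.04,0,0,0,1],
    [0,0,0.05,0,0,0,1],
    [0,0,0.05,0,0,0,0.3],
    [0,0,0.05,0,0,0,-0.2],
    [0,0,0.05,0,0,0,-0.7],
    [0,0,0.05,0,0,0,-1],
    [0,0,0.05,0,0,0,-1],
    [0,0,-1,0,0,0,-1],
    [0,0,-2.5,0,0,0,-1],
    [0,0,-4.5,0,0,0,-1],
    [0,0,-6,0,0,0,-1],
    [0,0,-6.3,0,0,0,-1],
    [0,0,-6.3,0,0,0,-1],
  ],
)

```text
time: 26.45
ee_pos: [641.5, 73.5, 185.0]
eef_rot: [2.221, 2.222, 0.001]
contact_force: [0.3, 0.3, -0.8]
opening: 85.2
grip_force: 0.0
```

```bash
python3 - <<'E'
from h import *
st=r.state(); P=pose("wrist",st); im=r.capture("wrist")[:,:,::-1].copy(); cv2.imwrite("pics/w11.png",im)
hsv=cv2.cvtColor(im,cv2.COLOR_BGR2HSV);H,S,V=[hsv[...,i].astype(int) for i in range(3)]
for c in blobs((S>110)&(H>80)&(H<105),(150,50,480,400),8)[:3]: print(cv2.boundingRect(c))
print(proj(P,[[641,72.6,z] for z in (4,32,60,87)]).round(1).tolist())
go(505,-361,186)
E
```

```text
(308, 215, 23, 26)
(309, 200, 12, 4)
[[317.6, 210.1], [317.5, 217.2], [317.5, 225.5], [317.4, 235.0]]
at [641.   73.4 183.3] t 26.5 -> shift [-14.48  -4.54  -0.08] turn [-0.02  0.    0.  ]
```

Call:
servo_tool(
  plan=[
    [-2,-0.63,0,0,0,0,-1],
    [-4,-1.25,0,0,0,0,-1],
    [-6,-1.9,0,0,0,0,-1],
    [-8,-2.5,0,0,0,0,-1],
    [-10,-3.1,0,0,0,0,-1],
    [-12,-3.8,0,0,0,0,-1],
    [-14,-4.4,0,0,0,0,-1],
    [-14.48,-4.54,0,0,0,0,-1],
    [-14.48,-4.54,0,0,0,0,-1],
    [-14.48,-4.54,0,0,0,0,-1],
  ],
)

```text
time: 27.75
ee_pos: [505.9, -359.3, 184.0]
eef_rot: [-2.218, -2.223, -0.001]
contact_force: [0.1, 0.2, 0.3]
opening: 85.8
grip_force: 0.0
```

```bash
python3 - <<'E'
from h import *
st=r.state(); P=pose("wrist",st); im=r.capture("wrist")[:,:,::-1].copy(); cv2.imwrite("pics/w12.png",im)
print(st["ee_pos"])
hsv=cv2.cvtColor(im,cv2.COLOR_BGR2HSV);H,S,V=[hsv[...,i].astype(int) for i in range(3)]
for c in blobs((S>110)&(H>155),(200,100,440,400),8)[:3]:
    print(cv2.boundingRect(c),cv2.minEnclosingCircle(c),plane(P,[cv2.minEnclosingCircle(c)[0]],75))
print(proj(P,[[504,-361,z] for z in (0,28,56,83)]).round(1).tolist())
E
```

```text
[ 505.91946547 -359.33127814  184.03996611]
(306, 217, 23, 27) ((317.2374572753906, 230.12548828125), 13.413156509399414) [[ 505.06073851 -359.40547725]]
(311, 202, 22, 10) ((321.5, 207.5), 11.068072319030762) [[ 508.13346681 -342.45225087]]
(282, 387, 3, 4) ((283.0, 388.5), 1.8028756380081177) [[ 476.40462984 -497.0503291 ]]
[[316.4, 210.5], [316.2, 217.6], [316.0, 225.8], [315.7, 235.2]]
```

Call:
servo_tool(
  plan=[
    [-0.07,-0.03,2,0,0,0,-1],
    [-0.07,-0.03,4,0,0,0,-1],
    [-0.07,-0.03,5.3,0,0,0,-1],
    [-0.07,-0.03,6.1,0,0,0,-1],
    [-0.07,-0.03,6.45,0,0,0,-1],
    [-0.07,-0.03,6.45,0,0,0,-1],
    [-0.07,-0.03,6.45,0,0,0,1],
    [-0.07,-0.03,6.45,0,0,0,1],
    [-0.07,-0.03,6.45,0,0,0,1],
    [-0.07,-0.03,6.45,0,0,0,1],
    [-0.07,-0.03,6.45,0,0,0,1],
    [-0.07,-0.03,6.45,0,0,0,1],
  ],
  grip_force=30,
)

```text
time: 29.3
ee_pos: [504.8, -363.5, -7.7]
eef_rot: [2.22, 2.221, 0.0]
contact_force: [-0.8, 0.1, 5.4]
opening: 28.2
grip_force: 29.8
```

Call:
servo_tool(
  plan=[
    [0,0,-0.5,0,0,0,1],
    [0,0,-1.5,0,0,0,1],
    [0.3,0.1,-3,0,0,0,1],
    [1,0.3,-4.3,0,0,0,1],
    [2.2,0.6,-5,0,0,0,1],
    [3.6,0.9,-5,0,0,0,1],
    [5.1,1.3,-5,0,0,0,1],
    [6.7,1.7,-5,0,0,0,1],
    [8.3,2.1,-5,0,0,0,1],
    [9.9,2.5,-5,0,0,0,1],
    [11.5,2.9,-5,0,0,0,1],
    [13.1,3.3,-5,0,0,0,1],
    [14.6,3.7,-5,0,0,0,1],
    [16,4.1,-5,0,0,0,1],
    [17.2,4.4,-5,0,0,0,1],
    [17.8,4.54,-5,0,0,0,1],
    [17.94,4.54,-5,0,0,0,1],
    [17.94,4.54,-5,0,0,0,1],
    [17.94,4.54,-5,0,0,0,1],
  ],
)

```text
time: 31.68
ee_pos: [640.5, 173.7, 141.6]
eef_rot: [2.222, 2.22, -0.0]
contact_force: [0.2, -1.2, -0.1]
opening: 28.0
grip_force: 29.7
```

```bash
python3 - <<'E'
from h import *
go(641,174.6,-3.9); print(r.state()["opening"])
E
```

```text
at [640.5 173.7 141.6] t 31.675 -> shift [0.03 0.02 4.85] turn [ 0.    0.   -0.01]
28.02918206741945
```

Call:
servo_tool(
  plan=[
    [0,0.02,1.3,0,0,0,1],
    [0,0.02,2.8,0,0,0,1],
    [0,0.02,3.8,0,0,0,1],
    [0,0.02,4.4,0,0,0,1],
    [0,0.02,4.7,0,0,0,1],
    [0,0.02,4.83,0,0,0,1],
    [0,0.02,4.88,0,0,0,1],
    [0,0.02,4.88,0,0,0,1],
  ],
)

```text
time: 32.67
ee_pos: [641.8, 175.3, -3.7]
eef_rot: [2.22, 2.221, 0.003]
contact_force: [0.1, 0.4, 1.0]
opening: 28.4
grip_force: 29.8
```

Call:
servo_tool(
  plan=[
    [0,0,0.03,0,0,0,1],
    [0,0,0.03,0,0,0,1],
    [0,0,0.03,0,0,0,0.3],
    [0,0,0.03,0,0,0,-0.2],
    [0,0,0.03,0,0,0,-0.7],
    [0,0,0.03,0,0,0,-1],
    [0,0,0.03,0,0,0,-1],
    [0,0,-1,0,0,0,-1],
    [0,0,-2.5,0,0,0,-1],
    [0,0,-4.5,0,0,0,-1],
    [0,0,-6,0,0,0,-1],
    [0,0,-6.3,0,0,0,-1],
    [0,0,-6.3,0,0,0,-1],
  ],
)

```text
time: 34.3
ee_pos: [641.2, 175.2, 184.1]
eef_rot: [2.221, 2.222, 0.001]
contact_force: [0.6, 0.2, -0.9]
opening: 85.4
grip_force: 0.0
```

```bash
python3 - <<'E'
from h import *
st=r.state(); P=pose("wrist",st); im=r.capture("wrist")[:,:,::-1].copy(); cv2.imwrite("pics/w13.png",im)
hsv=cv2.cvtColor(im,cv2.COLOR_BGR2HSV);H,S,V=[hsv[...,i].astype(int) for i in range(3)]
for c in blobs((S>110)&(H>155),(150,50,480,400),8)[:3]: print(cv2.boundingRect(c))
print(proj(P,[[641,174.6,z] for z in (4,32,60,87)]).round(1).tolist())
go(361,-257,186)
E
```

```text
(308, 213, 23, 26)
(313, 198, 21, 9)
[[318.0, 210.0], [318.0, 217.1], [317.9, 225.5], [317.9, 235.1]]
at [640.7 175.1 182.3] t 34.35 -> shift [-14.4   -9.33  -0.1 ] turn [-0.02  0.    0.  ]
```

Call:
servo_tool(
  plan=[
    [-2,-1.3,-0.1,0,0,0,-1],
    [-3.5,-2.3,-0.1,0,0,0,-1],
    [-5,-3.25,-0.1,0,0,0,-1],
    [-6.5,-4.2,-0.1,0,0,0,-1],
    [-8,-5.2,-0.1,0,0,0,-1],
    [-9.5,-6.2,-0.1,0,0,0,-1],
    [-11,-7.1,-0.1,0,0,0,-1],
    [-12.5,-8.1,-0.1,0,0,0,-1],
    [-14,-9.1,-0.1,0,0,0,-1],
    [-14.4,-9.33,-0.1,0,0,0,-1],
    [-14.4,-9.33,-0.1,0,0,0,-1],
    [-14.4,-9.33,-0.1,0,0,0,-1],
  ],
)

```text
time: 35.85
ee_pos: [361.9, -255.9, 186.2]
eef_rot: [-2.218, -2.222, -0.001]
contact_force: [-0.5, 0.1, 0.2]
opening: 85.4
grip_force: 0.0
```

```bash
python3 - <<'E'
from h import *
st=r.state(); P=pose("wrist",st); im=r.capture("wrist")[:,:,::-1].copy(); cv2.imwrite("pics/w14.png",im)
print(st["ee_pos"])
hsv=cv2.cvtColor(im,cv2.COLOR_BGR2HSV);H,S,V=[hsv[...,i].astype(int) for i in range(3)]
for c in blobs((S>110)&(H>14)&(H<33),(200,100,440,400),8)[:3]:
    w=plane(P,c,106).astype(np.float32)
    print(cv2.boundingRect(c),plane(P,[cv2.minEnclosingCircle(c)[0]],106),cv2.minEnclosingCircle(w))
print(proj(P,[361,-257,106]))
E
```

```text
[ 361.87466803 -255.85933677  186.17159784]
(286, 207, 62, 65) [[ 360.80660501 -254.59942495]] ((360.9280700683594, -255.1083526611328), 22.568950653076172)
[[317.0652901  242.92090893]]
```

Call:
servo_tool(
  plan=[
    [0,-0.03,1.5,0,0,0,-1],
    [0,-0.03,3,0,0,0,-1],
    [0,-0.03,4.3,0,0,0,-1],
    [0,-0.03,5.2,0,0,0,-1],
    [0,-0.03,5.49,0,0,0,-1],
    [0,-0.03,5.49,0,0,0,-1],
    [0,-0.03,5.49,0,0,0,1],
    [0,-0.03,5.49,0,0,0,1],
    [0,-0.03,5.49,0,0,0,1],
    [0,-0.03,5.49,0,0,0,1],
    [0,-0.03,5.49,0,0,0,1],
    [0,-0.03,5.49,0,0,0,1],
  ],
  grip_force=40,
)

```text
time: 37.4
ee_pos: [360.9, -257.5, 23.5]
eef_rot: [2.22, 2.22, 0.0]
contact_force: [-1.5, 0.1, 6.1]
opening: 40.2
grip_force: 40.4
```

```bash
python3 - <<'E'
from h import *
st=r.state(); print(st["contact_force"],st["opening"]); go(518.8,353.3,165,-15.3); go(518.8,353.3,165,0)
E
```

```text
[-1.50041073  0.1179786   6.06169282] 40.23068292971714
at [ 360.9 -257.5   23.5] t 37.4 -> shift [20.35  5.27 -4.73] turn [0.02 0.01 3.06]
at [ 360.9 -257.5   23.5] t 37.4 -> shift [20.35  5.27 -4.73] turn [0.02 0.01 0.  ]
```

Call:
servo_tool(
  plan=[
    [0,0,-0.4,0,0,0,1],
    [0,0,-1.2,0,0,0,1],
    [0.2,0.05,-2.4,0,0,0,1],
    [0.8,0.2,-3.6,0,0,0.2,1],
    [1.8,0.5,-4.4,0,0,0.4,1],
    [3,0.8,-4.73,0,0,0.6,1],
    [4.4,1.1,-4.73,0,0,0.8,1],
    [5.9,1.5,-4.73,0,0,1,1],
    [7.4,1.9,-4.73,0,0,1.2,1],
    [8.9,2.3,-4.73,0,0,1.4,1],
    [10.4,2.7,-4.73,0,0,1.6,1],
    [11.9,3.1,-4.73,0,0,1.8,1],
    [13.4,3.5,-4.73,0,0,2,1],
    [14.9,3.9,-4.73,0,0,2.3,1],
    [16.4,4.2,-4.73,0,0,2.6,1],
    [17.8,4.6,-4.73,0,0,2.8,1],
    [19,4.9,-4.73,0,0,3,1],
    [19.9,5.15,-4.73,0,0,3.06,1],
    [20.3,5.27,-4.73,0,0,3.06,1],
    [20.35,5.27,-4.73,0,0,3.06,1],
  ],
)

```text
time: 39.9
ee_pos: [518.2, 353.6, 163.9]
eef_rot: [2.496, 1.907, -0.002]
contact_force: [-0.4, 0.3, -1.3]
opening: 40.2
grip_force: 40.5
```

```bash
python3 - <<'E'
from h import *
st=r.state(); P=pose("wrist",st); im=r.capture("wrist")[:,:,::-1].copy(); cv2.imwrite("pics/w15.png",im)
s=r.capture("side")[:,:,::-1].copy()
print(st["ee_pos"],st["opening"])
a=np.radians(-15.3); M=np.array([[np.cos(a),-np.sin(a)],[np.sin(a),np.cos(a)]])
q=np.array([[*(np.array([527.3,384.6])+M@[x,y]),28] for x,y in ((-36,-68.5),(36,-68.5),(36,68.5),(-36,68.5))])
b=np.array([[*(np.array([527.3,384.6])+M@[x,y]),28] for x,y in ((-29,-61.5),(29,-61.5),(29,-3.5),(-29,-3.5))])
for p,c in ((P,im),(pose("side"),s)):
    for k in(q,b): cv2.polylines(c,[proj(p,k).round().astype(np.int32)],True,(0,0,255),1)
print(M@[0,-32.5]+[527.3,384.6])
cv2.imwrite("pics/c15.png",np.hstack([cv2.resize(im,(480,360)),cv2.resize(s[110:230,240:346],(318,360))]))
go(518.8,353.3,28,-15.3)
E
```

```text
[518.20381681 353.5921567  163.86733662] 40.21875499222895
[518.72412588 353.2518839 ]
at [518.2 352.9 164.3] t 40.0 -> shift [0.02 0.01 4.54] turn [0.   0.01 0.  ]
```

View pics/c15.png

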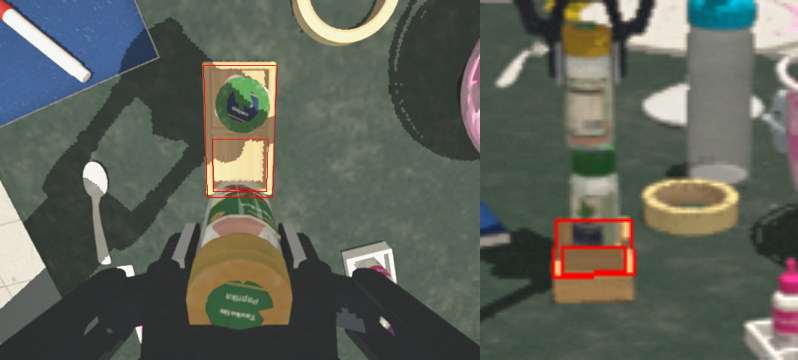

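Call:
servo_tool(
  plan=[
    [0,0,0.9,0,0,0,1],
    [0,0,2,0,0,0,1],
    [0,0,3,0,0,0,1],
    [0,0,3.7,0,0,0,1],
    [0,0,4.2,0,0,0,1],
    [0,0,4.45,0,0,0,1],
    [0,0,4.53,0,0,0,1],
    [0,0,4.53,0,0,0,1],
  ],
)

```text
time: 41.0
ee_pos: [518.7, 353.9, 29.2]
eef_rot: [2.497, 1.906, 0.002]
contact_force: [-0.4, 0.0, -1.8]
opening: 40.3
grip_force: 40.6
```

Call:
servo_tool(
  plan=[
    [0,0,0.04,0,0,0,1],
    [0,0,0.04,0,0,0,1],
  ],
)

```text
time: 41.25
ee_pos: [518.8, 354.1, 28.6]
eef_rot: [2.497, 1.907, 0.003]
contact_force: [-0.2, 0.1, 4.8]
opening: 40.5
grip_force: 40.9
```

Call:
servo_tool(
  plan=[
    [0,0,0,0,0,0,0.2],
    [0,0,0,0,0,0,-0.3],
    [0,0,0,0,0,0,-0.7],
    [0,0,0,0,0,0,-1],
    [0,0,0,0,0,0,-1],
    [0,0,-0.7,0,0,0,-1],
    [0,0,-2,0,0,0,-1],
    [0,0,-3.5,0,0,0,-1],
    [0,0,-5,0,0,0,-1],
    [-2,-2.5,-5.5,0,0,0,-1],
    [-4,-4,-6,0,0,0,-1],
    [-5,-4,-6,0,0,0,-1],
    [-5,-4,-6,0,0,0,-1],
  ],
)

```text
time: 42.88
ee_pos: [361.5, 239.1, 210.6]
eef_rot: [2.497, 1.905, 0.009]
contact_force: [0.5, -0.9, -0.1]
opening: 85.3
grip_force: 0.0
```

```bash
python3 - <<'E'
from h import *
st=r.state(); print(st["ee_pos"],st["contact_force"])
t=r.capture("top")[:,:,::-1].copy(); s=r.capture("side")[:,:,::-1].copy(); cv2.imwrite("pics/t16.png",t)
cv2.imwrite("pics/c16.png",np.vstack([np.hstack([cv2.resize(s[140:230,250:390],(400,257)),cv2.resize(s[200:330,310:450],(277,257))]),cv2.resize(t[180:300,100:420],(677,254))]))
hsv=cv2.cvtColor(t,cv2.COLOR_BGR2HSV); H,S,V=[hsv[...,i].astype(int) for i in range(3)]; P=pose("top")
for n,m,roi,z in (("yel",(S>110)&(H>14)&(H<33)&(V>120),(130,235,192,280),111),("green",(S>80)&(H>45)&(H<80)&(V>70),(110,230,160,270),113),
  ("pink",(S>110)&(H>155),(230,195,310,225),79),("blue",(S>110)&(H>80)&(H<105),(230,195,310,225),79),("purple",(S>70)&(H>120)&(H<155),(250,195,282,222),79)):
    for c in blobs(m,roi,6)[:1]: print(n,cv2.boundingRect(c),plane(P,[cv2.minEnclosingCircle(c)[0]],z))
E
```

```text
[361.54874633 239.07211108 210.60587662] [ 0.51170475 -0.8723319  -0.07485294]
yel (147, 249, 21, 20) [[518.68536786 350.89445874]]
green (119, 241, 20, 17) [[535.76088498 413.78841064]]
pink (239, 203, 7, 7) [[640.20113597 172.98135184]]
blue (285, 203, 6, 7) [[641.3612997   70.87441301]]
purple (262, 202, 8, 7) [[642.10833747 119.9059835 ]]
```

View pics/c16.png

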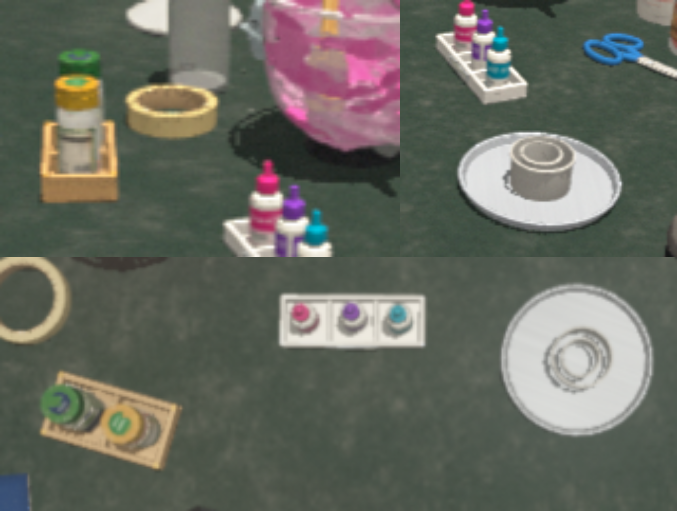

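All five things stand upright in place: the three gels each in a bay, both jars in the wooden caddy, and the cutters nested in the tin. I'm handing it in.

```bash
python3 -c "
from plant import r
print(r.sign_off())"
```

```text
the job is handed in; nothing more can be done
None
```

The job is handed in at about 43 s, but no verdict came back: the last pictures show both gels, the yellow-lidded jar and the nested cutters upright in place, with the purple gel and green-lidded jar still in their bays. The first grasp of the small cutter missed and nudged it, because the fingertips sit about 30 mm above the reported TCP; I corrected for that afterwards.

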